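# Test-fire a rat trap with a marker pen

## Robot

A 6-joint arm with a two-finger parallel gripper is mounted at the origin on the work surface. World frame = base frame: x ahead of the robot, y to its left, z up, the work surface at z = 0. Lengths are in mm, angles in degrees, forces in N, time in s.
With the tool pointing down it reaches from about 300 to 850 mm from the base axis. Payload 4.2 kg.
Tool frame: the origin (TCP) lies at the very end of the fingers, on their centre line; the grasp point (between the pads) lies 19 mm behind it; z points along the fingers, y is the line along which they close (so a half turn about z gives the same grasp; the last joint's range is limited). The gripper opens to 91 mm and grips with 3 to 60 N. Pads are 32 mm wide; open, the fingers measure 118 mm over their backs; the gripper's body (76 mm by 178 mm) begins 60 mm behind the grasp point.
Start: joints at [-65.833, 18.312, 89.639, -0, 72.044, -1.146], TCP at [245.856, -519.806, 213.976] pointing down, gripper open.
Joint ranges: [-177.97, 177.97], [-48.28, 115.42], [12.27, 149.76], [-77.06, 257.06], [2.81, 150.46], [-146.56, 146.56]. Speed limits (degrees/s): [147.25, 147.25, 180, 180, 180, 180].

## Interface

Orientations are given as [roll, pitch, yaw] about the fixed x, y, z axes, in that order (R = Rz(yaw) Ry(pitch) Rx(roll)).
In Python, from workcell import * gives the robot as it stands.
- The arm moves only by the tool move_arm, never from a script. Its argument "motion" is a list of rows, each a list of 3 entries, a list of its own where there are three numbers: the finger opening in mm, from 0 to 91.2, then the shift along the world's x, y, z in units of 25 mm (1.0 is 25 mm), then the turn, a rotation vector about the world's x, y, z in units of 4 degrees (1.0 is 4 degrees). In form: [[grip, [x, y, z], [ax, ay, az]], ...]. A call has 1 to 20 rows; each row shifts and turns the commanded pose from where the row before left it; what a row does not reach is not made up. A row lasts 1/12 s, in which the tool goes at most 41.7 mm and 7.16 degrees, less where a joint would pass 70% of its speed; a pose out of reach is approached as far as the arm can. A call with a number of a shift or a turn outside -1 to 1 is refused whole. A call with a gripper value outside its range is refused whole. The fingers move at their own pace and stop on an object; "grip_force" is the grip in N (left out, the last holds). Time passes only in rows, so rows that do not move let the fingers close. It gives the time, the measured TCP pose, the force, the opening and the grip force at its end, in the units of the state.
- state(): the state, without advancing time (a new reading comes with each control period).
- grab_frame(name): name is "scene" or "top" or "wrist"; returns the picture (384x512x3 uint8, blue, green, red); there is no depth.
- camera_info(name): a dict with "fx", "fy", "cx", "cy" (pixels), "k1" (the pictures are not rectified: a ray, as slopes to the right and down, at radius r is drawn at 1 + k1 r^2 times it, then the intrinsics apply), "rvec" (rotation vector, rad) and "tvec" (3), from world to camera coordinates, as OpenCV has them. Camera axes: x right, y down, z forward; pixel columns grow to the right and rows downward; lengths in mm; the calibration is good to about 2 mm. A picture is of the moment at which its call begins: read the wrist's pose just before it. camera_info takes no time and is no camera call; for the wrist camera it gives the pose at the moment of the call.
- job_done(): hands the job in; it is judged then, once.
The state is a dict: "time_s": time; "qpos": joint angles; "qvel": joint speeds; "effort": joint torques, N m; "ee_pos": TCP position; "ee_rot": TCP orientation; "force": force on the tool from outside, world axes, zero at the start; "torque": the same for the moment, N m; "gripper_width": finger opening in mm; "gripper_force": force on a finger pad.
Only numpy, scipy, OpenCV 4.12 (cv2) and the standard library are available. Lean on these libraries where they do the work, as an engineer would, in place of code of your own. Each camera call takes 0.05 s, during which the arm holds its last target. There are 200 camera calls.

## Task

Check that this rat trap works before it goes under the stock shelves: press its setting lever down until the catch clicks and holds the jaw open by itself, without forcing the lever hard against its stop. Then trip it by pressing the pedal lightly with the marker pen, keeping your fingers off the pedal and the jaw, draw the pen out so that the jaw closes fully, and lay the pen down on the cardboard clear of the trap. Leave the other things where they are.

Things in the scene. Friction and masses are not known exactly. Their poses are not given: they have to be found in the camera images.
- trap: Grey plastic clamshell rat trap, 165 x 74, screwed to a plywood strip 200 x 110 x 12 that does not move. Origin: underside of the strip, straight below the jaw's hinge axis (axis at z 45). x points out of the mouth, y along the hinge, z up. Strip from x -95 to x 105; two cheeks (x +-13, y +-37) rise to z 58; toothed lower lip at x 80 to 90 rises to z 26.
- jaw (a joint): Turn of bow and setting lever together about the hinge, rad: 0 shut, grows as the lever goes down. Spring to shut: 0.24 N m shut, 0.44 N m near the catch. The catch engages between 0.87 and 1.05 (differs from trap to trap, found by feel); a stiff stop follows 0.04 to 0.06 later. Let go, it sinks back by about that onto the catch and stays above 0.84; if not caught it swings shut.
- setting_lever: Black plate, 42 wide, 5 thick, from 12 to 81 mm behind the hinge axis, turning with the bow. Origin on the hinge axis; its -x runs along the plate away from the hinge, z is normal to it (up). Shut, it rises backwards at 43 degrees; caught, it slopes 6 to 16 degrees down backwards. Pressed straight down 50 mm behind the hinge it takes about 9 N up to the stop; over 25 N cracks it.
- lever_pad (a point): Point on the lever's upper face, 60 mm from the hinge axis, mid width.
- bow: Upper jaw, black plastic: an open frame 58 wide, two side arms and a toothed front bar 84 mm from the hinge. Origin on the hinge axis, x towards the bar. Shut it lies level; cocked it stands about 54 degrees up, its bar about 49 mm ahead of the hinge and 113 mm over the strip's underside. Fingers must not touch it.
- bow_bar (a point): Middle of the front bar's upper face.
- pedal: Trigger pedal in the mouth; its front tips down when pressed: grey plate 36 wide, trap x 34 to 72, top at z 38. Behind it (x 26 to 36, z up to 43) is its steel sear hook. Origin: its pivot, trap x 27, z 24; axes as the trap's. Pressed near its front edge it trips after 2 to 5 mm with 1 to 4 N. Fingers must not touch it; over 12 N on it while cocked is too much.
- pedal_pad (a point): Middle of the pedal plate's upper face, at trap x 54, z 38 at rest.
- marker: Capped marker pen, a straight rod 140 long, 16 in diameter, 30 g, silver barrel, black cap, lying on the cardboard. Origin on its surface at mid length (underside at the start); its axis lies 8 mm from there along its own z; x runs along the pen to the cap. Held level in the fingers it gives a little when its end is pressed. In the mouth it is nipped by the bow with about 4 N and can be drawn straight out.
- tape_roll: Bystander: roll of packing tape, diameter 104, 48 high, lying flat. Origin centre of underside.
- baseball: Bystander: baseball, diameter 73, fixed on a round wooden foot; 81 high. Origin centre of underside.
- carton: Bystander: small closed carton 110 x 85 x 62. Origin centre of underside. All these things stand on a flat cardboard sheet whose top is at z = 0.004.

How it is judged:
By the outcome, as a careful person would: the job done as asked, in the order asked, and still so for the second after the job is handed in, with the robot touching nothing.
It also fails if it takes over 72 s, if anything falls off the work surface, if the arm or the gripper's body presses on something with over 40 N, if the wrist force passes 120 N, or if a joint passes its speed limit or range.

## Working session

There is one attempt and no reset: what is moved stays moved. The work goes in short steps, Python scripts to look and compute and a tool call to move; the robot and the scene stay as the last step left them, time stands still between calls to the robot, and variables do not carry over. Pictures are saved under pics/ and viewed, at most 10 in all, crops included, and the job is handed in when it is done.

Besides the shell and the picture viewer there is one more tool, called by a JSON object that holds its "method" and its "body", one argument or row to a line. move_arm: Moves the arm, as the interface text tells. Shifts and turns lie within -1 to 1; 1 stands for 25 mm of shift or 4 degrees of turn. Its arguments: {"type":"object","properties":{"motion":{"type":"array","items":{"type":"array"}},"grip_force":{"type":"number"}},"required":["motion"]}

```bash
mkdir -p pics; ls; python3 - <<'E'
from workcell import *
import cv2
for n in ("scene","top"):
    f=grab_frame(n); cv2.imwrite(f"pics/{n}0.png",cv2.resize(f,(800,600),interpolation=cv2.INTER_CUBIC))
    print(n,camera_info(n))
s=state();print(s)
E
```

```text
pics
scene {'fx': 387.5107301404939, 'fy': 387.5107301404939, 'cx': 257.17324413429054, 'cy': 186.9598040722176, 'k1': -0.09349798254955259, 'rvec': array([ 2.15551793,  1.36488939, -0.44218292]), 'tvec': array([-193.63156569, -379.28533044, 1267.95709259])}
top {'fx': 408.4698447172097, 'fy': 408.4698447172097, 'cx': 260.37218549425927, 'cy': 200.1740075089157, 'k1': -0.015357322880118589, 'rvec': array([ 2.11990923, -2.15232285,  0.13766642]), 'tvec': array([ -35.59091204,  584.08092092, 1210.1584063 ])}
{'time_s': 0.1, 'qpos': array([-6.58317814e+01,  1.83485108e+01,  8.96988443e+01,  5.09692719e-04,
        7.20437974e+01, -1.14480873e+00]), 'qvel': array([-0.07852399, -0.141417  , -0.22529155, -0.05858505,  0.08821705,
        0.06945738]), 'effort': array([ 1.02810198e-03, -4.13331699e+01, -2.32510149e+01,  7.28847622e-02,
        4.22138418e-02, -4.76485479e-05]), 'ee_pos': array([ 245.67980634, -519.37869574,  213.20288636]), 'ee_rot': array([-1.79908875e+02, -2.30568617e-03,  2.53128680e+01]), 'force': array([0.13995701, 0.35582736, 0.03556341]), 'torque': array([-0.01818114, -0.01442369, -0.02873583]), 'gripper_force': 0.0, 'gripper_width': 91.44882390033321}
```

View pics/scene0.png

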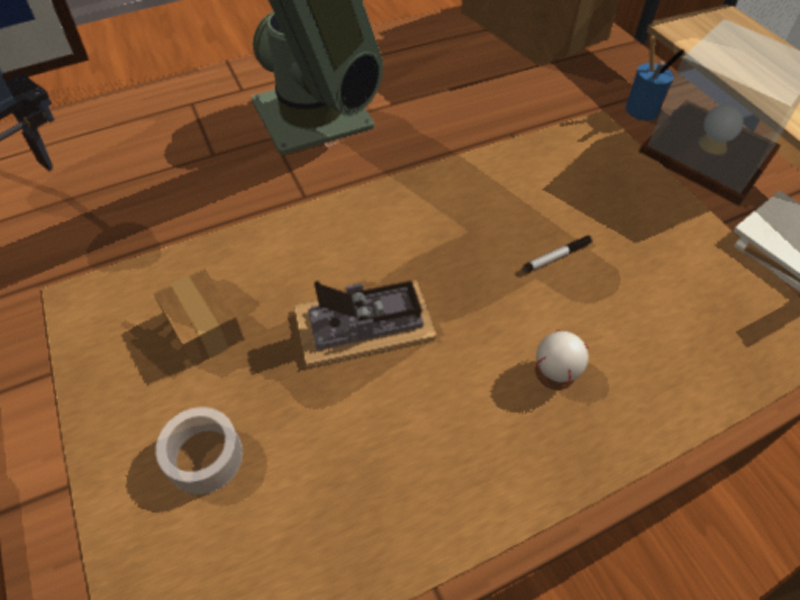

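View pics/top0.png

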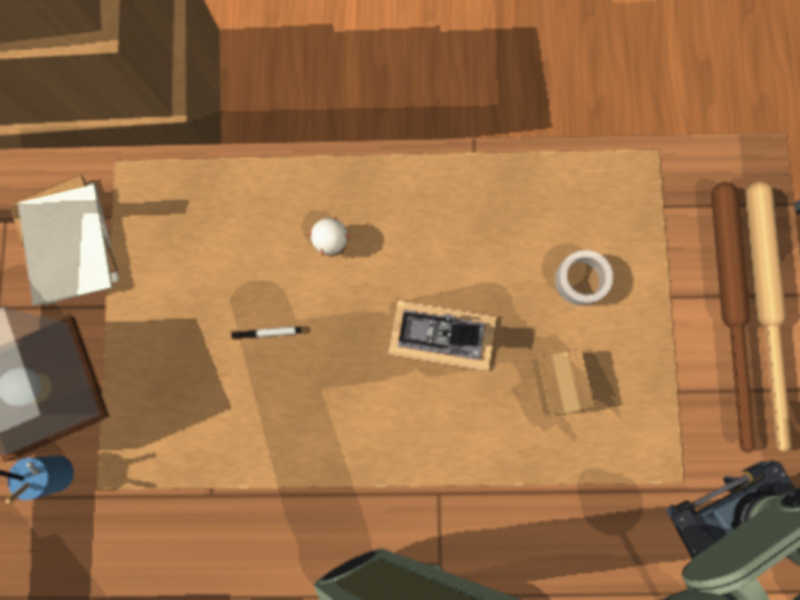

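Both views show the trap near mid-sheet with its mouth toward image left in the top view (plywood corners ≈ (398,300), (498,317), (491,370), (389,352)). The pen lies to its left, with the cap end at (232,335) and the tail at (309,329). I'll enlarge that area.

```bash
cat > h.py <<'E'
from workcell import *
import cv2, numpy as np
from scipy.spatial.transform import Rotation as R
def ray(ci,u,v):
    K=np.array([[ci['fx'],0,ci['cx']],[0,ci['fy'],ci['cy']],[0,0,1.]])
    p=cv2.undistortPoints(np.array([[[u,v]]],float),K,np.array([ci['k1'],0,0,0]))[0,0]
    M=cv2.Rodrigues(np.array(ci['rvec']))[0]; c=-M.T@np.array(ci['tvec'])
    return c, M.T@np.array([p[0],p[1],1])
def pix(ci,u,v,z):
    c,d=ray(ci,u,v); return c+d*(z-c[2])/d[2]
def proj(ci,P):
    K=np.array([[ci['fx'],0,ci['cx']],[0,ci['fy'],ci['cy']],[0,0,1.]])
    return cv2.projectPoints(np.array(P,float).reshape(-1,1,3),np.array(ci['rvec']),np.array(ci['tvec']),K,np.array([ci['k1'],0,0,0.]))[0][:,0]
E
python3 - <<'E'
from h import *
ci=camera_info("top"); s=512/800
f=lambda u,v,z:pix(ci,u*s,v*s,z).round(1)
for p in [(398,300),(498,317),(491,370),(389,352)]: print(f(*p,16))
print('pen',f(232,335,12),f(309,329,12))
print('ball',f(330,237,50),'tape',f(584,277,52),'carton',f(572,381,66))
im=cv2.imread('pics/top0.png')
a=cv2.resize(im[280:390,370:520],(800,586),interpolation=cv2.INTER_CUBIC)
cv2.imwrite('pics/c1.png',a)
E
```

```text
[613.7 -26.6  16. ]
[ 575.9 -226.1   16. ]
[ 470.4 -208.6   16. ]
[509.2  -7.4  16. ]
pen [548.6 309.   12. ] [558.3 153.3  12. ]
ball [737.5 106.4  50. ] tape [ 647.1 -392.2   52. ] carton [ 444.6 -355.1   66. ]
```

View pics/c1.png

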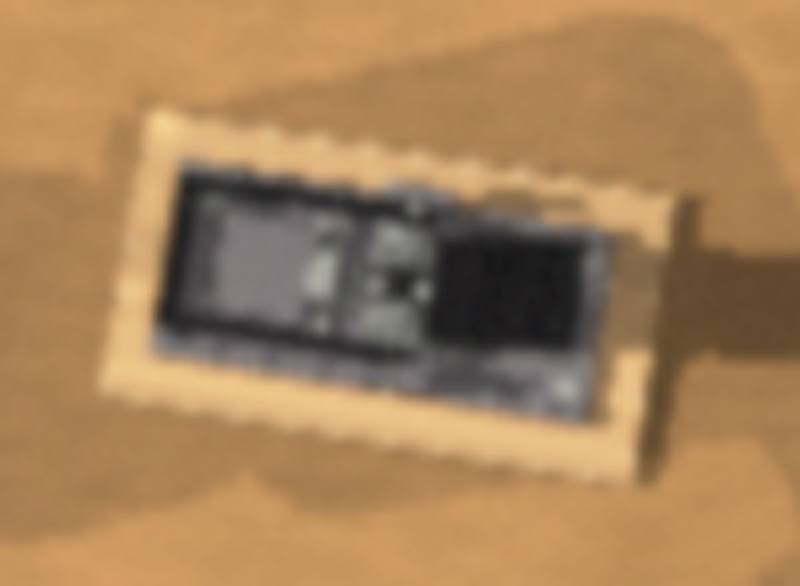

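Refined trap corners in the crop: (150,112), (680,195), (640,483), (102,385). This puts the trap origin at about (541,-122) with yaw 79°, mouth toward +y. I'm moving above the lever with the fingers closed.

{"method": "move_arm", "body": {
  "motion": [
    [0,[0.71,0.87,0],[0,0,0.84]],
    [0,[0.71,0.87,0],[0,0,0.84]],
    [0,[0.71,0.87,0],[0,0,0.84]],
    [0,[0.71,0.87,0],[0,0,0.84]],
    [0,[0.71,0.87,0],[0,0,0.84]],
    [0,[0.71,0.87,0],[0,0,0.84]],
    [0,[0.71,0.87,0],[0,0,0.84]],
    [0,[0.71,0.87,0],[0,0,0.84]],
    [0,[0.71,0.87,0],[0,0,0.84]],
    [0,[0.71,0.87,0],[0,0,0.84]],
    [0,[0.71,0.87,0],[0,0,0.84]],
    [0,[0.71,0.87,0],[0,0,0.84]],
    [0,[0.71,0.87,0],[0,0,0.84]],
    [0,[0.71,0.87,0],[0,0,0.84]],
    [0,[0.71,0.87,0],[0,0,0.84]],
    [0,[0.71,0.87,0],[0,0,0.84]],
    [0,[0,0,0],[0,0,0]],
    [0,[0,0,0],[0,0,0]]
  ]
}}

```text
time_s: 1.6
ee_pos: [530.1, -170.9, 213.4]
ee_rot: [-179.9, 0.0, 79.2]
force: [0.4, -0.2, 0.3]
gripper_width: 0.7
gripper_force: 0.0
```

```bash
python3 - <<'E'
from h import *
s=state(); ci=camera_info("wrist"); f=grab_frame("wrist"); print(s['ee_pos'],s['ee_rot'],s['force'],ci)
cv2.imwrite('pics/w1.png',cv2.resize(f,(800,600),interpolation=cv2.INTER_CUBIC))
E
```

```text
[ 530.07522211 -170.8514313   213.35912508] [-1.79927522e+02  1.25460984e-02  7.91890320e+01] [ 0.4156456  -0.20038686  0.25020311] {'fx': 307.1170859599898, 'fy': 307.1170859599898, 'cx': 254.35901475983965, 'cy': 189.16701466122038, 'k1': -0.018244433181457027, 'rvec': array([-2.83434578,  0.26884152,  0.04256847]), 'tvec': array([-550.87767928,  -97.76709135,  372.07800573])}
```

View pics/w1.png

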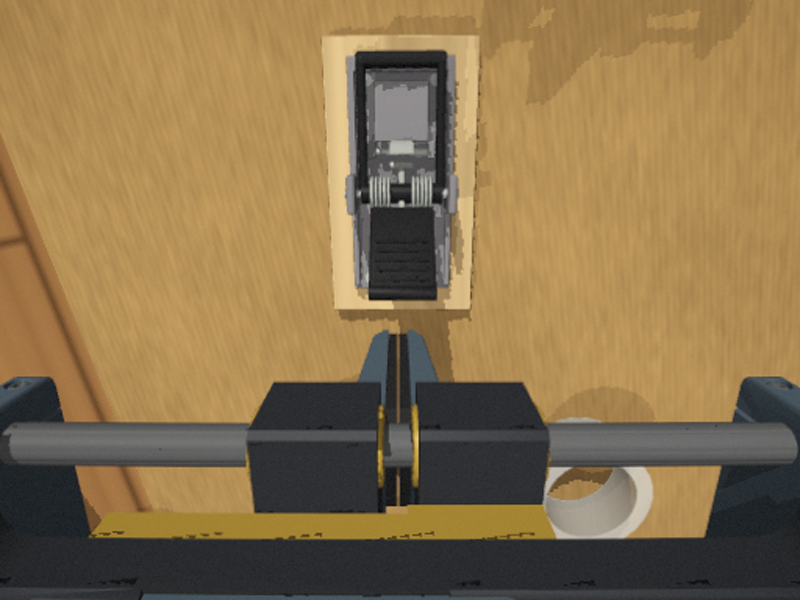

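The wrist view shows the trap squarely: strip corners (322,36), (480,36), (470,309), (335,309), and the hinge rod on row ≈193 at columns 358–447. The fingers are closed.

```bash
python3 - <<'E'
from h import *
ci=camera_info("wrist"); s=.64
P=np.array([pix(ci,u*s,v*s,16)[:2] for u,v in [(322,36),(480,36),(470,309),(335,309)]]); print(P.round(1))
T=np.array([[105,55],[105,-55],[-95,-55],[-95,55]],float)
a=T-T.mean(0); b=P-P.mean(0); th=np.arctan2((a[:,0]*b[:,1]-a[:,1]*b[:,0]).sum(),(a*b).sum())
M=np.array([[np.cos(th),-np.sin(th)],[np.sin(th),np.cos(th)]]); o=P.mean(0)-M@T.mean(0)
print(np.degrees(th),o, 'press',o+M@[-52,0]); print((P-(T@M.T+o)).round(1))
print('hinge',pix(ci,402*s,193*s,49))
E
```

```text
[[ 506.5   -5.9]
 [ 613.7  -26.7]
 [ 577.5 -222.1]
 [ 470.4 -201.5]]
79.42547776855442 [ 541.11031807 -118.96317048] press [ 531.56757709 -170.08005707]
[[ 0.2 -0.3]
 [-0.8 -0.8]
 [-0.2  0.3]
 [ 0.8  0.8]]
hinge [ 541.0823673  -118.52582793   49.        ]
```

{"method": "move_arm", "body": {
  "motion": [
    [0,[0,-0.28,-0.78],[0,0,0]],
    [0,[0,0,-0.78],[0,0,0]],
    [0,[0,0,-0.78],[0,0,0]],
    [0,[0,0,-0.78],[0,0,0]],
    [0,[0,0,-0.8],[0,0,0]],
    [0,[0,0,-0.16],[0,0,0]],
    [0,[0,0,-0.16],[0,0,0]],
    [0,[0,0,-0.16],[0,0,0]],
    [0,[0,0,-0.16],[0,0,0]],
    [0,[0,0,-0.16],[0,0,0]],
    [0,[0,0,-0.16],[0,0,0]]
  ],
  "grip_force": 20
}}

```text
time_s: 2.57
ee_pos: [531.5, -182.6, 95.6]
ee_rot: [179.6, 0.3, 79.1]
force: [-1.6, -6.5, 10.0]
gripper_width: 0.5
gripper_force: 4.9
```

{"method": "move_arm", "body": {
  "motion": [
    [0,[0,0,-0.16],[0,0,0]],
    [0,[0,0,-0.16],[0,0,0]],
    [0,[0,0,-0.16],[0,0,0]],
    [0,[0,0,-0.16],[0,0,0]],
    [0,[0,0,-0.16],[0,0,0]],
    [0,[0,0,-0.16],[0,0,0]],
    [0,[0,0,-0.16],[0,0,0]]
  ]
}}

```text
time_s: 3.15
ee_pos: [532.2, -181.7, 67.0]
ee_rot: [179.6, 0.2, 79.1]
force: [0.2, -3.9, 5.9]
gripper_width: 0.6
gripper_force: 3.2
```

{"method": "move_arm", "body": {
  "motion": [
    [0,[0,0,-0.12],[0,0,0]],
    [0,[0,0,-0.12],[0,0,0]],
    [0,[0,0,-0.12],[0,0,0]],
    [0,[0,0,-0.1],[0,0,0]],
    [0,[0,0,0],[0,0,0]]
  ]
}}

```text
time_s: 3.57
ee_pos: [532.0, -181.2, 54.8]
ee_rot: [179.6, 0.2, 79.1]
force: [-0.3, -4.4, 5.2]
gripper_width: 0.1
gripper_force: 2.7
```

{"method": "move_arm", "body": {
  "motion": [
    [0,[0,0,-0.08],[0,0,0]],
    [0,[0,0,-0.08],[0,0,0]],
    [0,[0,0,0],[0,0,0]]
  ]
}}

```text
time_s: 3.82
ee_pos: [531.9, -180.7, 50.6]
ee_rot: [179.7, 0.1, 79.1]
force: [0.1, -4.1, 4.9]
gripper_width: 0.7
gripper_force: 2.6
```

{"method": "move_arm", "body": {
  "motion": [
    [0,[0,0,-0.05],[0,0,0]],
    [0,[0,0,-0.05],[0,0,0]],
    [0,[0,0,0],[0,0,0]]
  ]
}}

```text
time_s: 4.07
ee_pos: [531.8, -180.4, 47.8]
ee_rot: [179.7, 0.1, 79.1]
force: [1.3, -2.9, 4.9]
gripper_width: 0.9
gripper_force: 2.6
```

{"method": "move_arm", "body": {
  "motion": [
    [0,[0,0,-0.05],[0,0,0]],
    [0,[0,0,0],[0,0,0]]
  ]
}}

```text
time_s: 4.23
ee_pos: [531.8, -180.2, 46.6]
ee_rot: [179.7, 0.1, 79.1]
force: [1.3, -4.1, 8.1]
gripper_width: 0.2
gripper_force: 3.8
```

{"method": "move_arm", "body": {
  "motion": [
    [0,[0,0,-0.05],[0,0,0]],
    [0,[0,0,0],[0,0,0]]
  ]
}}

```text
time_s: 4.4
ee_pos: [531.8, -180.1, 45.5]
ee_rot: [179.7, 0.1, 79.1]
force: [0.7, -4.0, 8.4]
gripper_width: 0.2
gripper_force: 4.2
```

{"method": "move_arm", "body": {
  "motion": [
    [0,[0,0,-0.05],[0,0,0]],
    [0,[0,0,0],[0,0,0]]
  ]
}}

```text
time_s: 4.57
ee_pos: [531.8, -180.0, 44.3]
ee_rot: [179.7, 0.1, 79.1]
force: [-0.2, -3.4, 8.0]
gripper_width: 0.3
gripper_force: 4.5
```

{"method": "move_arm", "body": {
  "motion": [
    [0,[0,0,-0.04],[0,0,0]],
    [0,[0,0,0],[0,0,0]]
  ]
}}

```text
time_s: 4.73
ee_pos: [531.8, -179.9, 43.3]
ee_rot: [179.7, 0.1, 79.0]
force: [0.5, -3.5, 8.3]
gripper_width: 0.7
gripper_force: 4.5
```

{"method": "move_arm", "body": {
  "motion": [
    [0,[0,0,-0.04],[0,0,0]],
    [0,[0,0,0],[0,0,0]]
  ]
}}

```text
time_s: 4.9
ee_pos: [531.8, -179.8, 42.5]
ee_rot: [179.7, 0.1, 79.0]
force: [-0.0, -3.4, 9.5]
gripper_width: 0.5
gripper_force: 5.2
```

{"method": "move_arm", "body": {
  "motion": [
    [0,[0,0,-0.04],[0,0,0]],
    [0,[0,0,0],[0,0,0]]
  ]
}}

```text
time_s: 5.07
ee_pos: [531.9, -179.8, 42.0]
ee_rot: [179.7, 0.0, 79.0]
force: [-0.2, -3.0, 12.1]
gripper_width: 0.6
gripper_force: 6.4
```

{"method": "move_arm", "body": {
  "motion": [
    [0,[0,0,0.08],[0,0,0]],
    [0,[0,0,0.08],[0,0,0]],
    [0,[0,0,0.04],[0,0,0]],
    [0,[0,0,0],[0,0,0]]
  ]
}}

```text
time_s: 5.4
ee_pos: [531.6, -179.8, 45.9]
ee_rot: [179.7, 0.1, 79.0]
force: [1.1, -3.9, 5.2]
gripper_width: 0.4
gripper_force: 3.2
```

{"method": "move_arm", "body": {
  "motion": [
    [0,[0,0,0.04],[0,0,0]],
    [0,[0,0,0],[0,0,0]]
  ]
}}

```text
time_s: 5.57
ee_pos: [531.0, -179.2, 46.1]
ee_rot: [179.8, 0.0, 79.0]
force: [2.0, -3.4, 4.3]
gripper_width: 0.7
gripper_force: 2.8
```

{"method": "move_arm", "body": {
  "motion": [
    [0,[0,0,0.04],[0,0,0]],
    [0,[0,0,0],[0,0,0]]
  ]
}}

```text
time_s: 5.73
ee_pos: [529.9, -178.5, 46.3]
ee_rot: [180.0, -0.0, 79.1]
force: [2.9, -1.7, 3.9]
gripper_width: 0.6
gripper_force: 2.1
```

{"method": "move_arm", "body": {
  "motion": [
    [0,[0,0,0.06],[0,0,0]],
    [0,[0,0,0],[0,0,0]]
  ]
}}

```text
time_s: 5.9
ee_pos: [528.3, -177.9, 47.0]
ee_rot: [-179.8, -0.1, 79.1]
force: [0.2, 0.4, 0.0]
gripper_width: 0.6
gripper_force: 0.2
```

{"method": "move_arm", "body": {
  "motion": [
    [0,[0,0,0.06],[0,0,0]],
    [0,[0,0,0],[0,0,0]]
  ]
}}

```text
time_s: 6.07
ee_pos: [528.8, -178.2, 48.7]
ee_rot: [-179.9, -0.0, 79.1]
force: [-0.0, 0.8, -0.6]
gripper_width: 0.6
gripper_force: 0.0
```

The force fell to zero while the lever stayed down, so the catch holds. I'm lifting off and moving to look at the pen.

{"method": "move_arm", "body": {
  "motion": [
    [0,[0,-0.1,1],[0,0,0]],
    [0,[0,0,1],[0,0,0]],
    [0,[0,0,1],[0,0,0]],
    [0,[0,0,1],[0,0,0]],
    [0,[0,0,1],[0,0,0]],
    [0,[0,0,1],[0,0,0]]
  ]
}}

```text
time_s: 6.57
ee_pos: [529.1, -180.9, 199.9]
ee_rot: [-179.9, -0.0, 79.1]
force: [0.2, -0.1, -0.3]
gripper_width: 0.3
gripper_force: 0.0
```

{"method": "move_arm", "body": {
  "motion": [
    [50,[0.07,0.85,0],[0,0,0.26]],
    [50,[0.07,0.85,0],[0,0,0.26]],
    [50,[0.07,0.85,0],[0,0,0.26]],
    [50,[0.07,0.85,0],[0,0,0.26]],
    [50,[0.07,0.85,0],[0,0,0.26]],
    [50,[0.07,0.85,0],[0,0,0.26]],
    [50,[0.07,0.85,0],[0,0,0.26]],
    [50,[0.07,0.85,0],[0,0,0.26]],
    [50,[0.07,0.85,0],[0,0,0.26]],
    [50,[0.07,0.85,0],[0,0,0.26]],
    [50,[0.07,0.85,0],[0,0,0.26]],
    [50,[0.07,0.85,0],[0,0,0.26]],
    [50,[0.07,0.85,0],[0,0,0.26]],
    [50,[0.07,0.85,0],[0,0,0.26]],
    [50,[0,0,0],[0,0,0]],
    [50,[0,0,0],[0,0,0]]
  ]
}}

```text
time_s: 7.9
ee_pos: [553.7, 116.7, 198.6]
ee_rot: [-179.9, 0.0, 93.7]
force: [0.5, -0.3, -0.4]
gripper_width: 49.7
gripper_force: 0.0
```

```bash
python3 - <<'E'
from h import *
s=state(); ci=camera_info("wrist"); f=grab_frame("wrist"); g=grab_frame("scene"); print(s['ee_pos'],s['ee_rot'],s['force'],s['time_s'])
a=cv2.resize(f,(800,600),interpolation=cv2.INTER_CUBIC)[:400]
b=cv2.resize(g[160:250,170:300],(400,277),interpolation=cv2.INTER_CUBIC)
o=np.zeros((600,800,3),np.uint8); o[:323]=a[:323]; o[323:600,:400]=b
cv2.imwrite('pics/w2.png',o)
E
```

```text
[553.68249029 116.72820253 198.58961874] [-1.79896290e+02  3.59393191e-02  9.37366224e+01] [ 0.47398388 -0.25215539 -0.43044923] 7.9
```

View pics/w2.png

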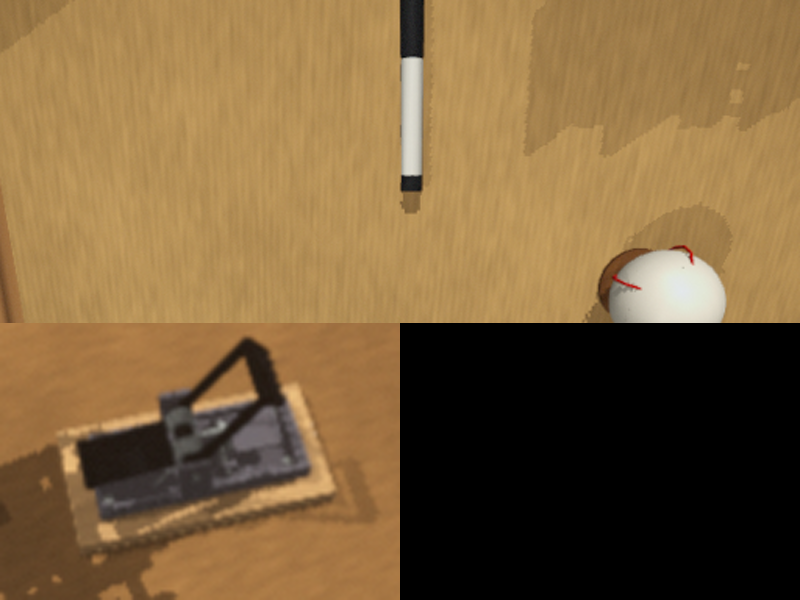

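The jaw stands open by itself. The pen tail end is at (411,190), and its axis runs up through (412,5).

```bash
python3 - <<'E'
from h import *
ci=camera_info("wrist"); s=.64
a=pix(ci,411.5*s,190*s,12);b=pix(ci,412*s,5*s,12);d=(b-a)/np.linalg.norm(b-a)
print(a,b,np.degrees(np.arctan2(d[1],d[0])),'mid',a+d*70,'white/black',pix(ci,412*s,57*s,12))
E
```

```text
[558.90619684 170.88084778  12.        ] [550.777179   290.65170425  12.        ] 93.8827910318781 mid [554.16610274 240.72017415  12.        ] white/black [552.99752549 259.26568376  12.        ]
```

{"method": "move_arm", "body": {
  "motion": [
    [40,[0,0.81,-0.8],[0,0,0]],
    [40,[0,0.81,-0.8],[0,0,0]],
    [40,[0,0.81,-0.8],[0,0,0]],
    [40,[0,0.81,-0.8],[0,0,0]],
    [40,[0,0.81,-0.8],[0,0,0]],
    [40,[0.02,0.81,-0.8],[0,0,0]],
    [40,[0,0,-0.9],[0,0,0]],
    [40,[0,0,-0.9],[0,0,0]],
    [40,[0,0,-0.6],[0,0,0]],
    [40,[0,0,-0.2],[0,0,0]],
    [40,[0,0,0],[0,0,0]],
    [40,[0,0,0],[0,0,0]]
  ]
}}

```text
time_s: 9.0
ee_pos: [555.5, 237.1, 14.8]
ee_rot: [180.0, -0.0, 93.6]
force: [-0.3, 0.5, -0.1]
gripper_width: 40.2
gripper_force: 0.0
```

{"method": "move_arm", "body": {
  "motion": [
    [40,[-0.04,0.05,-0.16],[0,0,0]],
    [40,[0,0,-0.16],[0,0,0]],
    [40,[0,0,0],[0,0,0]],
    [10,[0,0,0],[0,0,0]],
    [10,[0,0,0],[0,0,0]],
    [10,[0,0,0],[0,0,0]],
    [10,[0,0,0],[0,0,0]],
    [10,[0,0,0],[0,0,0]],
    [10,[0,0,0],[0,0,0]],
    [10,[0,0,0],[0,0,0]]
  ],
  "grip_force": 20
}}

```text
time_s: 9.83
ee_pos: [554.0, 239.0, 6.4]
ee_rot: [180.0, -0.0, 93.6]
force: [0.5, 0.2, 0.5]
gripper_width: 15.4
gripper_force: 20.0
```

{"method": "move_arm", "body": {
  "motion": [
    [10,[0,0,0.6],[0,0,0]],
    [10,[0,0,0.6],[0,0,0]],
    [10,[0,0,0.56],[0,0,0]],
    [10,[0.08,-0.73,0],[0,0,-0.36]],
    [10,[0.08,-0.73,0],[0,0,-0.36]],
    [10,[0.08,-0.73,0],[0,0,-0.36]],
    [10,[0.08,-0.73,0],[0,0,-0.36]],
    [10,[0.08,-0.73,0],[0,0,-0.36]],
    [10,[0.08,-0.73,0],[0,0,-0.36]],
    [10,[0.08,-0.73,0],[0,0,-0.36]],
    [10,[0.08,-0.73,0],[0,0,-0.36]],
    [10,[0.08,-0.73,0],[0,0,-0.36]],
    [10,[0.08,-0.73,0],[0,0,-0.36]],
    [10,[0,0,0],[0,0,0]],
    [10,[0,0,0],[0,0,0]],
    [10,[0,0,0],[0,0,0]]
  ]
}}

```text
time_s: 11.17
ee_pos: [573.7, 56.9, 50.1]
ee_rot: [-180.0, -0.0, 79.2]
force: [0.5, 0.5, 0.6]
gripper_width: 15.2
gripper_force: 20.0
```

```bash
python3 - <<'E'
from h import *
g=grab_frame("scene"); t=grab_frame("top"); s=state();print(s['ee_pos'],s['ee_rot'],s['time_s'],s['force'])
b=cv2.resize(g[140:260,180:340],(800,600),interpolation=cv2.INTER_CUBIC)
cv2.imwrite('pics/s3.png',b)
E
```

```text
[573.71379751  57.28074372  50.15452363] [-1.79993025e+02 -1.17989306e-02  7.92927583e+01] 11.2667 [ 0.40380789  0.54206065 -0.90841494]
```

View pics/s3.png

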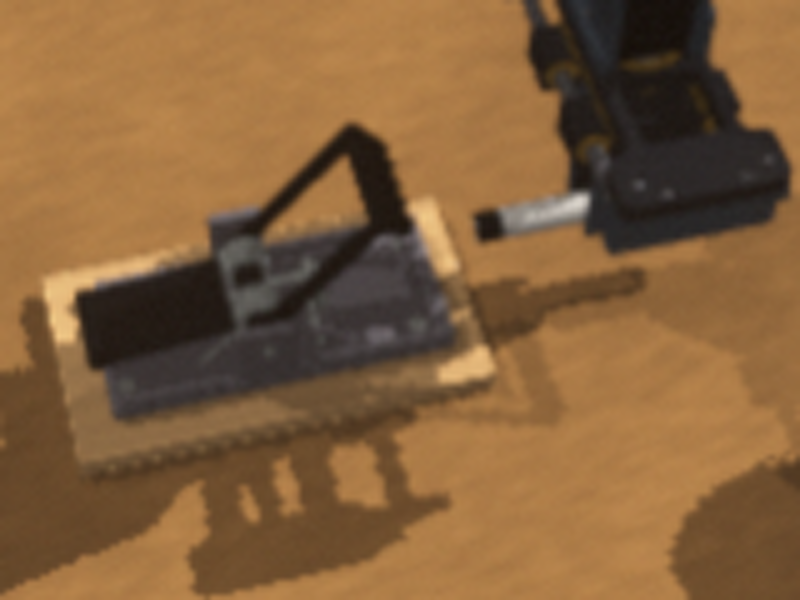

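The jaw is still cocked and the pen is level in front of the mouth (tail end at (487,225) in the crop). I'm moving straight in above the pedal.

{"method": "move_arm", "body": {
  "motion": [
    [10,[-0.06,-0.32,0],[0,0,0]],
    [10,[-0.06,-0.32,0],[0,0,0]],
    [10,[-0.06,-0.32,0],[0,0,0]],
    [10,[-0.06,-0.32,0],[0,0,0]],
    [10,[-0.06,-0.32,0],[0,0,0]],
    [10,[-0.05,-0.3,0],[0,0,0]],
    [10,[0,0,0],[0,0,0]],
    [10,[0,0,0],[0,0,0]]
  ]
}}

```text
time_s: 11.93
ee_pos: [565.1, 8.3, 50.3]
ee_rot: [180.0, -0.0, 79.2]
force: [0.4, 0.4, -0.3]
gripper_width: 15.6
gripper_force: 20.0
```

{"method": "move_arm", "body": {
  "motion": [
    [10,[0,0,-0.1],[0,0,0]],
    [10,[0,0,-0.06],[0,0,0]],
    [10,[0,0,0],[0,0,0]]
  ]
}}

```text
time_s: 12.18
ee_pos: [564.8, 9.3, 45.7]
ee_rot: [-180.0, 0.0, 79.3]
force: [0.4, 0.2, -0.8]
gripper_width: 15.6
gripper_force: 20.0
```

{"method": "move_arm", "body": {
  "motion": [
    [10,[0,0,-0.05],[0,0,0]],
    [10,[0,0,-0.03],[0,0,0]],
    [10,[0,0,0],[0,0,0]]
  ]
}}

```text
time_s: 12.43
ee_pos: [565.1, 9.2, 44.1]
ee_rot: [-180.0, -0.0, 79.2]
force: [-0.8, -0.4, -0.3]
gripper_width: 15.4
gripper_force: 20.0
```

{"method": "move_arm", "body": {
  "motion": [
    [10,[0,0,-0.04],[0,0,0]],
    [10,[0,0,0],[0,0,0]],
    [10,[0,0,0],[0,0,0]]
  ]
}}

```text
time_s: 12.68
ee_pos: [565.1, 9.0, 43.2]
ee_rot: [180.0, 0.0, 79.2]
force: [0.8, -0.3, -0.6]
gripper_width: 15.6
gripper_force: 20.0
```

{"method": "move_arm", "body": {
  "motion": [
    [10,[0,0,-0.04],[0,0,0]],
    [10,[0,0,0],[0,0,0]],
    [10,[0,0,0],[0,0,0]]
  ]
}}

```text
time_s: 12.93
ee_pos: [564.9, 9.0, 41.8]
ee_rot: [-180.0, -0.0, 79.2]
force: [0.2, 0.6, -3.2]
gripper_width: 15.4
gripper_force: 20.0
```

The force turned downward (-3.2 N), which suggests the bow has snapped onto the pen. I'll check that before drawing it out.

```bash
python3 - <<'E'
from h import *
g=grab_frame("scene"); s=state();print(s['ee_pos'],s['time_s'],s['force'],s['torque'])
cv2.imwrite('pics/s4.png',cv2.resize(g[140:260,180:340],(800,600),interpolation=cv2.INTER_CUBIC))
E
```

```text
[564.87450635   8.97448459  41.82195745] 12.9833 [ 0.21603547  0.30722576 -2.62789892] [ 0.11243145 -0.14211623  0.01855904]
```

View pics/s4.png

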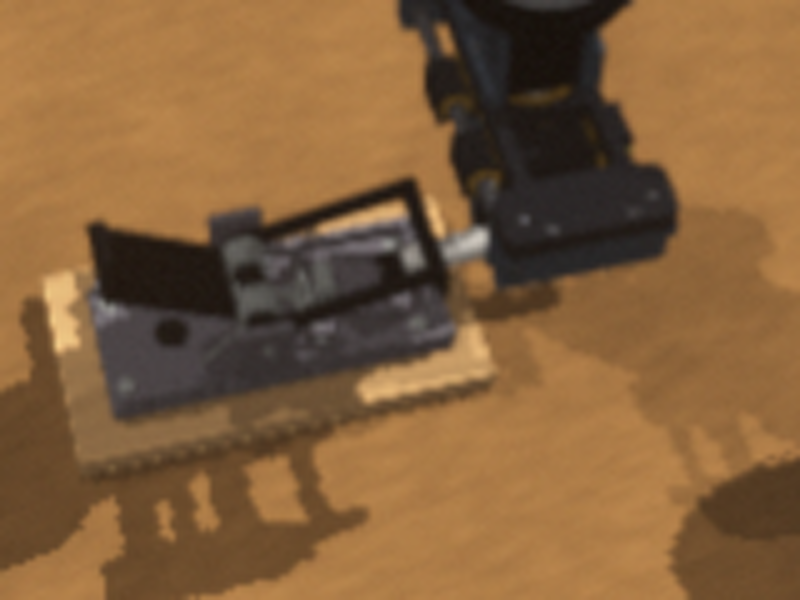

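It tripped: the bow rests on the pen (bar at ≈(430,230)) and the fingers are clear. I'm drawing the pen straight out.

{"method": "move_arm", "body": {
  "motion": [
    [10,[0.06,0.315,0],[0,0,0]],
    [10,[0.06,0.315,0],[0,0,0]],
    [10,[0.06,0.315,0],[0,0,0]],
    [10,[0.06,0.315,0],[0,0,0]],
    [10,[0.06,0.315,0],[0,0,0]],
    [10,[0.06,0.315,0],[0,0,0]],
    [10,[0.06,0.315,0],[0,0,0]],
    [10,[0.06,0.315,0],[0,0,0]],
    [10,[0.06,0.315,0],[0,0,0]],
    [10,[0.06,0.315,0],[0,0,0]],
    [10,[0,0,0],[0,0,0]]
  ]
}}

```text
time_s: 13.9
ee_pos: [580.6, 89.3, 42.3]
ee_rot: [180.0, -0.0, 79.3]
force: [0.7, -0.2, -0.5]
gripper_width: 15.6
gripper_force: 20.0
```

{"method": "move_arm", "body": {
  "motion": [
    [10,[0,0.7,0],[0,0,0]],
    [10,[0,0.7,0],[0,0,0]],
    [10,[0,0.7,0],[0,0,0]],
    [10,[0,0.7,0],[0,0,0]],
    [10,[0,0.7,0],[0,0,0]],
    [10,[0,0.7,0],[0,0,0]],
    [10,[0,0.5,0],[0,0,0]],
    [10,[0,0,-0.5],[0,0,0]],
    [10,[0,0,-0.5],[0,0,0]],
    [10,[0,0,0],[0,0,0]],
    [10,[0,0,0],[0,0,0]]
  ]
}}

```text
time_s: 14.82
ee_pos: [579.6, 204.9, 16.7]
ee_rot: [-179.9, 0.1, 79.2]
force: [0.4, 0.2, -0.2]
gripper_width: 15.4
gripper_force: 20.0
```

```bash
python3 - <<'E'
from h import *
g=grab_frame("scene"); s=state();print(s['ee_pos'],s['time_s'],s['force'],s['torque'])
cv2.imwrite('pics/s5.png',cv2.resize(g[120:270,180:380],(800,600),interpolation=cv2.INTER_CUBIC))
E
```

```text
[580.21069236 204.97332629  17.37053525] 14.8667 [ 0.38200851  0.56111745 -0.39218493] [ 0.00259141 -0.09299648 -0.0311544 ]
```

View pics/s5.png

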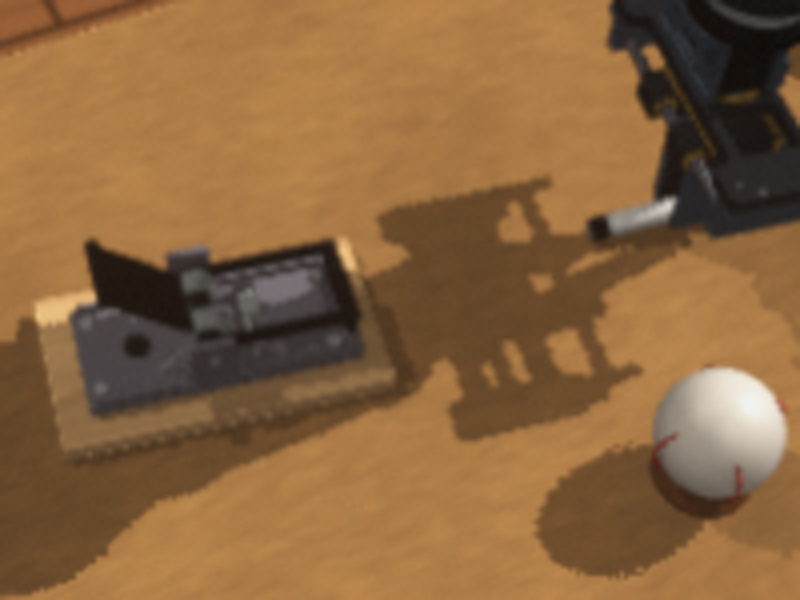

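The jaw is fully shut and the pen is out and clear of the trap (tail at (598,228)). Now I'm laying it down.

{"method": "move_arm", "body": {
  "motion": [
    [10,[0,0,-0.16],[0,0,0]],
    [10,[0,0,-0.12],[0,0,0]],
    [10,[0,0,-0.08],[0,0,0]],
    [10,[0,0,-0.04],[0,0,0]],
    [10,[0,0,0],[0,0,0]],
    [10,[0,0,0],[0,0,0]]
  ]
}}

```text
time_s: 15.37
ee_pos: [580.7, 205.5, 7.8]
ee_rot: [179.9, -0.0, 79.2]
force: [1.0, 2.0, 4.5]
gripper_width: 15.4
gripper_force: 20.0
```

{"method": "move_arm", "body": {
  "motion": [
    [17,[0,0,0],[0,0,0]],
    [19,[0,0,0],[0,0,0]],
    [22,[0,0,0],[0,0,0]],
    [26,[0,0,0],[0,0,0]],
    [32,[0,0,0],[0,0,0]],
    [40,[0,0,0],[0,0,0]],
    [45,[0,0,0],[0,0,0]],
    [45,[0,0,0.2],[0,0,0]],
    [45,[0,0,0.4],[0,0,0]],
    [45,[0,0,0.8],[0,0,0]],
    [45,[0,0,1],[0,0,0]],
    [45,[0,0,1],[0,0,0]],
    [45,[0,0,1],[0,0,0]],
    [45,[0,0,1],[0,0,0]],
    [45,[0,-0.8,1],[0,0,0]],
    [45,[0,-0.8,0],[0,0,0]],
    [45,[0,-0.8,0],[0,0,0]],
    [45,[0,-0.8,0],[0,0,0]],
    [45,[0,0,0],[0,0,0]],
    [45,[0,0,0],[0,0,0]]
  ]
}}

```text
time_s: 17.03
ee_pos: [580.2, 124.7, 168.3]
ee_rot: [179.9, -0.1, 79.1]
force: [0.5, 0.4, -0.5]
gripper_width: 44.9
gripper_force: 0.0
```

```bash
python3 - <<'E'
from h import *
g=grab_frame("wrist"); h=grab_frame("scene"); s=state();print(s['ee_pos'],s['time_s'],s['force'])
o=np.zeros((600,800,3),np.uint8); o[:300,:400]=cv2.resize(g,(400,300)); o[:,400:]=cv2.resize(h,(800,600))[:,250:650]
cv2.imwrite('pics/s6.png',o)
E
```

```text
[580.23268207 125.82974948 167.80921109] 17.1333 [0.15658067 0.15676167 0.00826691]
```

View pics/s6.png

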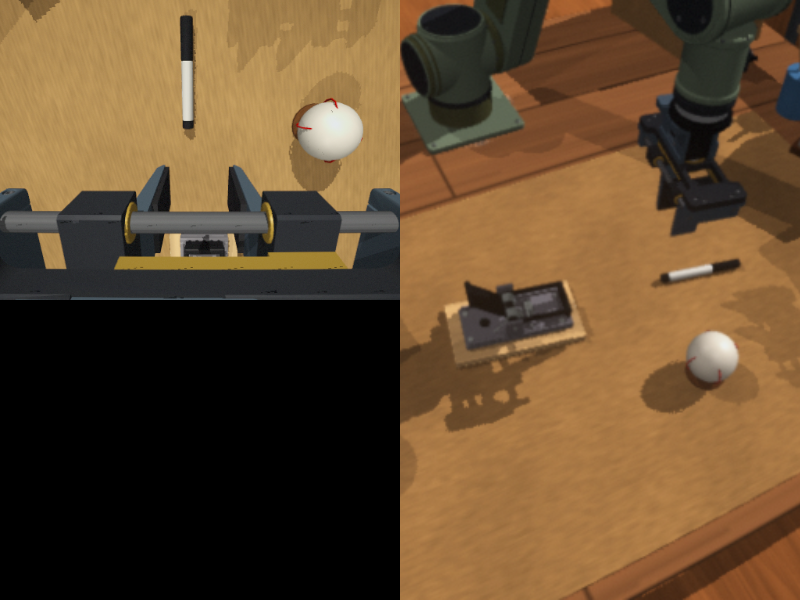

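The pen lies on the cardboard clear of the trap (wrist view (187,15)–(188,128)), the jaw is shut, and the ball has not moved. I'm handing the job in.

```bash
python3 -c "
from workcell import *
print(job_done())"
```

```text
the job is handed in; nothing more can be done
None
```

The trap works: the catch held the jaw open by itself, a light press on the pedal with the pen tripped it, and the jaw closed fully once the pen was drawn out; the pen now lies on the cardboard clear of the trap, and the job was handed in at about 17 s.

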